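# Let the film cartridge down the returns chute

### The arm

A 6-joint arm with a two-finger parallel gripper is mounted at the origin on the work surface. World frame = base frame: x ahead of the robot, y to its left, z up, the work surface at z = 0. Lengths are in mm, angles in rad, forces in N, time in s.
With the tool pointing down it reaches from about 325 to 775 mm from the base axis. Payload 5.5 kg.
Tool frame: the origin (TCP) lies midway between the tips of the shut fingers; the grasp point (between the pads) lies 19 mm behind it; z points along the fingers, y is the line along which they close (so a half turn about z gives the same grasp; the last joint's range is limited). The gripper opens to 88 mm and grips with 3 to 60 N. Pads are 20 mm wide; open, the fingers measure 115 mm over their backs; the gripper's body (75 mm by 178 mm) begins 61 mm behind the grasp point.
Start: joints at [1.209, 0.091, 1.231, -0, 1.82, -0.057], TCP at [180.066, 572.357, 222.631] pointing down, gripper open.
Joint ranges: [-2.87, 2.87], [-0.86, 2.18], [0.17, 2.46], [-1.51, 4.65], [0.06, 2.69], [-2.65, 2.65]. Speed limits (rad/s): [2.57, 2.57, 3.01, 3.14, 3.14, 3.14].

### API

Orientations are given as a unit quaternion [x, y, z, w].
In Python, from cell import robot, vision gives the robot as it stands.
- The arm moves only by the tool drive_tool, never from a script. Its argument "motion" is a list of rows, each a list of 6 numbers: the shift along the world's x, y, z in m, then the turn, a rotation vector about the world's x, y, z in degrees. In form: [[tx, ty, tz, wx, wy, wz], ...]. A call has 1 to 12 rows; each row shifts and turns the commanded pose from where the row before left it; what a row does not reach is not made up. A row lasts 1/10 s, in which the tool goes at most 50 mm and 8.59 degrees, less where a joint would pass 70% of its speed; a pose out of reach is approached as far as the arm can. A call with a gripper value outside its range is refused whole. "fingers" is the closure, from 0 (fully open) to 1 (shut), set as the call begins (left out, the last holds). The fingers move at their own pace and stop on an object; the grip force is fixed at half the most. Time passes only in rows, so rows that do not move let the fingers close. It gives the time, the measured TCP pose, the force, the opening and the grip force at its end, in the units of the state.
- robot.get_state(): the state, without advancing time (a new reading comes with each control period).
- vision.camera(name): name is "scene" or "top" or "wrist"; returns (picture, depth): 420x560x3 uint8, red, green, blue; 420x560 float32, mm along the optical axis (not along the pixel's ray), 0 where there is no reading.
- vision.calibration(name): a dict with "camera_matrix" (3x3 intrinsics, pixels), "distortion" ([k1, k2, p1, p2, k3] as OpenCV has them; the pictures are not rectified), "R" (3x3) and "t" (3): a world point X has camera coordinates R X + t; the wrist camera has in their place "mount" (4x4, takes a point from camera to tool coordinates, whose origin is the TCP and whose axes are the flange's). Camera axes: x right, y down, z forward; pixel columns grow to the right and rows downward; lengths in mm; the calibration is good to about 2 mm. A picture is of the moment at which its call begins: read the wrist's pose just before it. calibration takes no time and is no camera call.
- robot.job_done(): hands the job in; it is judged then, once.
The state is a dict: "t": time; "joint_positions": joint angles; "dq": joint speeds; "effort": joint torques, N m; "position": TCP position; "eef_rot": TCP orientation; "contact_force": force on the tool from outside, world axes, zero at the start; "moment": the same for the moment, N m; "grip_width": finger opening in mm; "gripper_force": force on a finger pad.
Only numpy, scipy, OpenCV 4.12 (cv2) and the standard library are available. Lean on these libraries where they do the work, as an engineer would, in place of code of your own. Each camera call takes 0.05 s, during which the arm holds its last target. There are 200 camera calls.

### The job

Let the 35 mm film cartridge (the shorter of the two films waiting on the chute) roll down into the wooden bin: push the tab of the flap in front of it uphill with the fingertips until the flap is wide open, and once the cartridge lies in the bin push the tab back so that the flap is fully shut. Touch neither film, keep the wide roll waiting behind its own shut flap, and leave everything else on the counter where it is.

Things in the scene. Friction and masses are not known exactly. Their poses are not given: they have to be found in the camera images.
- chute: grey plastic chute, fixed, 178 mm wide: two lanes 80 mm wide, centre lines at y = +-0.043, sloping 20 deg down to -x (roughly towards the robot). Origin on the counter under the middle of the flaps' hinge line; x uphill, y left as the robot sees it, z up. Lane walls 28 mm; posts at the hinges rise 10 mm past the hinge line. The lane floor lies 50 mm under the hinges, square to the slope.
- lip (a point): middle of the lanes' lower edge over the bin, at (-0.091, 0, 0.084) m in the chute frame. From here the lane floor rises to its upper end at x = 0.14, z = 0.167 in the chute frame, where an end wall stands up to z = 0.195.
- hinge_left (a point): middle of the left flap's hinge, at (0, +0.043, 0.170) m in the chute frame; the hinge runs across the lane (chute y). Below it hangs a plate 40 mm long, 72 mm wide, whose foot swings downhill as the flap opens; above it stands the tab: 66 mm long, 50 mm wide, 4 mm thick, one piece with the plate.
- hinge_right (a point): middle of the right flap's hinge, at (0, -0.043, 0.170) m in the chute frame; the hinge runs across the lane (chute y). Below it hangs a plate 40 mm long, 72 mm wide, whose foot swings downhill as the flap opens; above it stands the tab: 66 mm long, 50 mm wide, 4 mm thick, one piece with the plate.
- flap_left (a joint): angle (rad) of the left lane's grey flap: 0 = shut, grows as its tab is pushed uphill (chute +x), stop at 1.2; the film passes from about 0.95 on. Shut, the tab leans 32 deg from vertical towards the chute's -x; at the stop 37 deg towards +x. No spring: friction of 0.06 N m (1 to 2 N at the tab) keeps it where it is left, so it does not shut by itself.
- flap_right (a joint): angle (rad) of the right lane's grey flap: 0 = shut, grows as its tab is pushed uphill (chute +x), stop at 1.2; the film passes from about 0.95 on. Shut, the tab leans 32 deg from vertical towards the chute's -x; at the stop 37 deg towards +x. No spring: friction of 0.06 N m (1 to 2 N at the tab) keeps it where it is left, so it does not shut by itself.
- tab_left (a point): middle of the top edge of the left flap's tab, 66 mm from the hinge, moves with the flap
- tab_right (a point): middle of the top edge of the right flap's tab, 66 mm from the hinge, moves with the flap
- cartridge: the 35 mm film cartridge: metal can 25 mm in diameter and 47 mm long with a short black spool end, lying across its lane and resting uphill against the shut flap of one of the two lanes. Origin at its middle; its axis is its own y. About 25 g; it rolls freely.
- wide_roll: the medium-format roll film: paper-wrapped spool with black end discs, 25 mm in diameter and 63 mm long, lying the same way behind the flap of the other lane. Origin at its middle, axis along its own y.
- bin: open wooden bin fixed on the counter under the chute's lip, 165 x 200 mm, 75 mm high, walls 8 mm. Origin at the centre of its underside.
- light_meter: silver light meter lying flat, 62 x 115 mm, 38 mm high, on the counter to the left of the chute. Origin under its middle.
- hood_big: larger black lens hood, an open ring 74 mm across and 34 mm high, left of the chute's upper end. Origin at the centre of its underside.
- hood_small: smaller black lens hood, 58 mm across and 34 mm high, right of the bin. Origin at the centre of its underside.
- loupe: red plastic loupe, 48 mm across, 44 mm high, standing to the right of the chute. Origin at the centre of its underside.
- shoe_adapter: tarnished chrome flash shoe adapter, 30 x 34 mm, 20 mm high, right of the chute's upper end. Origin under its middle.
- film_tub: upright black film tub with grey cap, 34 mm across, 52 mm high, left of the bin. Origin at the centre of its underside.
Things that resemble listed ones, but are neither listed nor needed, are in the scene too. What is shaped like the cartridge but blue or pink is not meant.

How it is judged:
By the outcome, as a careful person would: the job done as asked, in the order asked, and still so for the second after the job is handed in, with the robot touching nothing.
It also fails if it takes over 40 s, if anything falls off the work surface, if the arm or the gripper's body presses on something with over 40 N, if the wrist force passes 120 N, or if a joint passes its speed limit or range.

## Working session

There is one attempt and no reset: what is moved stays moved. The work goes in short steps, Python scripts to look and compute and a tool call to move; the robot and the scene stay as the last step left them, time stands still between calls to the robot, and variables do not carry over. Pictures are saved under pics/ and viewed, at most 10 in all, crops included, and the job is handed in when it is done.

Besides the shell and the picture viewer there is one more tool, called after "Emit:" by a JSON object that holds its "fn" and its "kwargs", one argument or row to a line. drive_tool: Moves the arm, as the interface text tells. Its arguments: {"type":"object","properties":{"motion":{"type":"array","items":{"type":"array","items":{"type":"number"}}},"fingers":{"type":"number"}},"required":["motion"]}

```bash
mkdir -p pics; cat > h.py <<'E'
import numpy as np, cv2
from cell import robot, vision
def snap(n,f):
    p,d=vision.camera(n); cv2.imwrite(f'pics/{f}.png',p[:,:,::-1]); np.save(f'pics/{f}.npy',d); return p,d
def world(n,uv,d):
    c=vision.calibration(n); K=np.array(c['camera_matrix']); 
    q=cv2.undistortPoints(np.array([[uv]],float),K,np.array(c['distortion']))[0,0]
    return np.array(c['R']).T@(np.array([q[0],q[1],1])*d-np.array(c['t']))
E
python3 - <<'E'
from h import *
snap('scene','s1');snap('top','t1')
print(robot.get_state())
E
```

```text
{'t': 0.1, 'joint_positions': array([ 1.20926606e+00,  9.17607008e-02,  1.23176298e+00,  4.52474305e-06,
        1.81975552e+00, -5.67008773e-02]), 'dq': array([-4.39572821e-04, -1.52440647e-03, -2.95416033e-03,  8.87201663e-05,
       -6.85522965e-05, -1.51107280e-04]), 'effort': array([ 2.18930552e-03, -4.47857809e+01, -4.07570636e+01,  6.99575152e-02,
        2.83224526e-02, -6.92149911e-05]), 'position': array([179.98943735, 572.10184316, 221.63502525]), 'eef_rot': array([ 1.51824672e-01,  9.88407081e-01, -8.24448093e-04, -1.77204666e-04]), 'contact_force': array([0.25329904, 0.00926911, 0.47322746]), 'moment': array([-0.06115249,  0.05132728,  0.03424076]), 'gripper_force': 0.0, 'grip_width': 87.97487146875051}
```

View pics/s1.png

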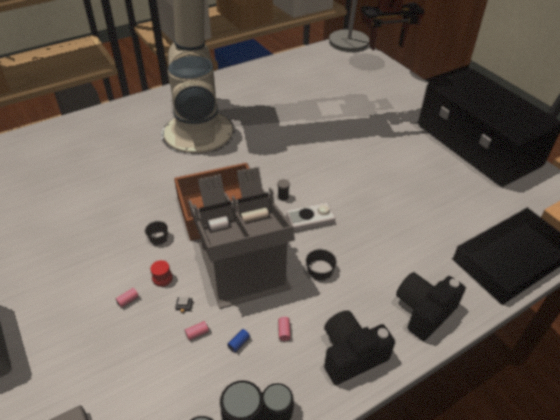

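View pics/t1.png

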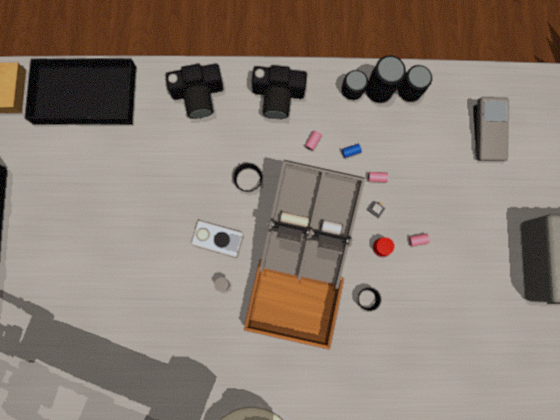

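Two candidates lie on the chute: a cream, longer one at top (294,219) in the left lane, and a white or metal, shorter one at top (332,228) in the right lane. The pink and blue ones on the counter are decoys. I'll check the choice in a close crop and measure.

```bash
python3 - <<'E'
from h import *
t=cv2.imread('pics/t1.png')[150:360,230:390]; s=cv2.imread('pics/s1.png')[155:305,165:300]
t=cv2.resize(t,None,fx=2.8,fy=2.8,interpolation=3); s=cv2.resize(s,None,fx=2.5,fy=2.5,interpolation=3)
o=np.zeros((590,800,3),np.uint8); o[:t.shape[0],:t.shape[1]]=t; o[:s.shape[0],450:450+s.shape[1]]=s
cv2.imwrite('pics/c1.png',o)
D=np.load('pics/t1.npy')
for uv in [(294,219),(332,228),(284,162),(362,178),(320,170),(300,276),(345,240),(272,226),(349,240),(310,233),(294,227),(331,238)]:
    print(uv,world('top',uv,D[uv[1],uv[0]]).round(1))
E
```

```text
(294, 219) [531.9 -94.2 150.2]
(332, 228) [ 512.4 -176.3  153.3]
(284, 162) [647.2 -70.8 196.7]
(362, 178) [ 614.2 -236.2  195.8]
(320, 170) [ 630.4 -147.   197.4]
(300, 276) [ 410.  -109.1  114.3]
(345, 240) [ 484.2 -200.5  177.5]
(272, 226) [520.1 -46.7 118.7]
(349, 240) [ 483.9 -208.4  181.6]
(310, 233) [ 497.7 -125.9  186.8]
(294, 227) [512.2 -93.2 169.3]
(331, 238) [ 488.2 -170.8  178.7]
```

View pics/c1.png

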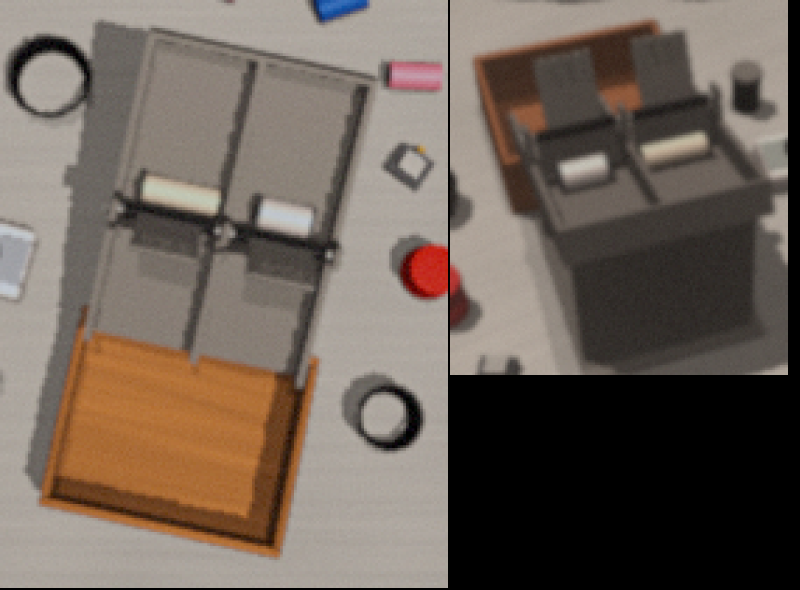

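The right lane (crop 285,217) holds the short metal cartridge. The left one (crop 180,195) is visibly longer, about 29 px against 20 px, so it is the wide roll. I want flap_right. Next I'll fit the chute pose from the keypoints read in the crop.

```bash
cat >> h.py <<'E'
from scipy.optimize import least_squares
from scipy.spatial.transform import Rotation as Rn
def proj(n,X):
    c=vision.calibration(n)
    return cv2.projectPoints(np.array(X,float),cv2.Rodrigues(np.array(c['R']))[0],np.array(c['t'],float),np.array(c['camera_matrix']),np.array(c['distortion']))[0][:,0]
def W(p,P):
    c,s=np.cos(p[2]),np.sin(p[2]); P=np.array(P,float)
    return np.c_[p[0]+c*P[:,0]-s*P[:,1],p[1]+s*P[:,0]+c*P[:,1],P[:,2]]
E
python3 - <<'E'
from h import *
P=[(142,89,195),(142,-89,195),(-100.6,0,110),(0,0,180),(-100.6,-87,110),(-100.6,87,110)]
uv=np.array([(152,30),(377,80),(193,365),(223,234),(300,385),(90,338)])/2.8+[230,150]
r=least_squares(lambda p:(proj('top',W(p,P))-uv).ravel(),[494,-124,-.2])
print(r.x,r.fun.reshape(-1,2).round(1))
for n,c in dict(lipR=(-91,-43,84),hingeR=(0,-43,170),tabR=(-35,-43,226),cart=(22,-43,142),start=(-85,-43,205),open=(24,-43,205)).items():
    print(n,W(r.x,[c]).round(0),proj('top',W(r.x,[c])).round(0),proj('scene',W(r.x,[c])).round(0))
E
```

```text
[ 4.97543085e+02 -1.27788845e+02 -2.10951266e-01] [[-0.5 -2.1]
 [ 1.2 -2.1]
 [-0.1  0.6]
 [ 1.  -0.2]
 [ 0.1  1.9]
 [-1.8  1.8]]
lipR [[ 400. -151.   84.]] [[318. 281.]] [[208. 207.]]
hingeR [[ 489. -170.  170.]] [[330. 238.]] [[214. 206.]]
tabR [[ 454. -163.  226.]] [[330. 253.]] [[208. 177.]]
cart [[ 510. -174.  142.]] [[331. 230.]] [[217. 222.]]
start [[ 405. -152.  205.]] [[324. 277.]] [[203. 170.]]
open [[ 512. -175.  205.]] [[334. 225.]] [[215. 202.]]
```

Emit:
{"fn": "drive_tool", "kwargs": {
  "motion": [
    [0.015,-0.03,0.007,0,0,0.45],
    [0.015,-0.03,0.007,0,0,0.45],
    [0.015,-0.03,0.007,0,0,0.45],
    [0.015,-0.03,0.007,0,0,0.45],
    [0.015,-0.03,0.007,0,0,0.45],
    [0.015,-0.03,0.007,0,0,0.45],
    [0.015,-0.03,0.007,0,0,0.45],
    [0.015,-0.03,0.007,0,0,0.45],
    [0.015,-0.03,0.007,0,0,0.45],
    [0.015,-0.03,0.007,0,0,0.45],
    [0.015,-0.03,0.007,0,0,0.45],
    [0.015,-0.03,0.007,0,0,0.45]
  ],
  "fingers": 1
}}

```text
t: 1.3
position: [360.3, 211.0, 306.6]
eef_rot: [0.105, 0.994, -0.0, -0.0]
contact_force: [1.0, -0.2, 0.3]
grip_width: 0.3
gripper_force: 0.0
```

Emit:
{"fn": "drive_tool", "kwargs": {
  "motion": [
    [0.0035,-0.03,0,0,0,0],
    [0.0035,-0.03,0,0,0,0],
    [0.0035,-0.03,0,0,0,0],
    [0.0035,-0.03,0,0,0,0],
    [0.0035,-0.03,0,0,0,0],
    [0.0035,-0.03,0,0,0,0],
    [0.0035,-0.03,0,0,0,0],
    [0.0035,-0.03,0,0,0,0],
    [0.0035,-0.03,0,0,0,0],
    [0.0035,-0.03,0,0,0,0],
    [0.0035,-0.03,0,0,0,0],
    [0.0035,-0.03,0,0,0,0]
  ]
}}

```text
t: 2.5
position: [401.9, -148.9, 306.3]
eef_rot: [0.105, 0.994, 0.0, -0.0]
contact_force: [-0.3, 1.0, 0.7]
grip_width: 0.3
gripper_force: 0.0
```

Emit:
{"fn": "drive_tool", "kwargs": {
  "motion": [
    [0,-0.001,-0.02,0,0,0],
    [0,-0.001,-0.02,0,0,0],
    [0,-0.001,-0.02,0,0,0],
    [0,0,-0.02,0,0,0],
    [0,0,-0.02,0,0,0],
    [0,0,0,0,0,0]
  ]
}}

```text
t: 3.1
position: [400.9, -150.1, 203.3]
eef_rot: [0.105, 0.994, 0.001, -0.003]
contact_force: [-0.0, -0.3, 0.7]
grip_width: 0.8
gripper_force: 0.0
```

```bash
python3 - <<'E'
from h import *
snap('scene','s2');snap('wrist','w2')
a=cv2.resize(cv2.imread('pics/s2.png')[130:300,140:310],None,fx=2.3,fy=2.3,interpolation=3)
b=cv2.resize(cv2.imread('pics/w2.png'),(400,300))
o=np.zeros((400,800,3),np.uint8);o[:391,:391]=a;o[:300,400:]=b;cv2.imwrite('pics/c2.png',o)
E
```

```text
(no output)
```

View pics/c2.png

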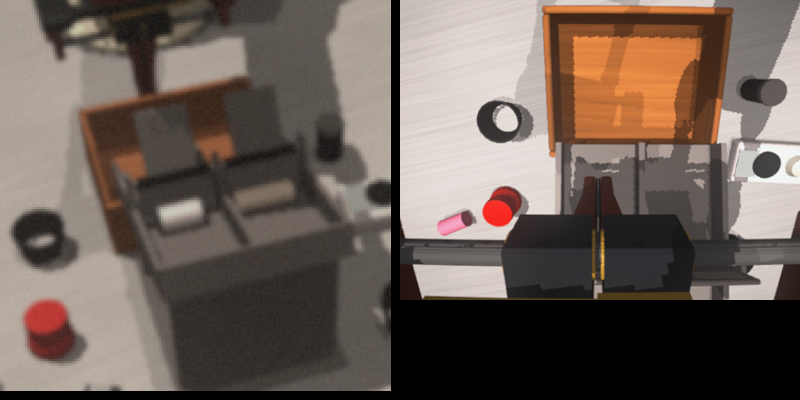

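The fingertips stand on the downhill side of the right tab (crop 165,130), centred on it. Now I'll push uphill.

Emit:
{"fn": "drive_tool", "kwargs": {
  "motion": [
    [0.0098,-0.0021,0,0,0,0],
    [0.0098,-0.0021,0,0,0,0],
    [0.0098,-0.0021,0,0,0,0],
    [0.0098,-0.0021,0,0,0,0],
    [0.0098,-0.0021,0,0,0,0],
    [0.0098,-0.0021,0,0,0,0],
    [0.0098,-0.0021,0,0,0,0],
    [0.0098,-0.0021,0,0,0,0],
    [0.0098,-0.0021,0,0,0,0]
  ]
}}

```text
t: 4.1
position: [490.8, -169.6, 206.1]
eef_rot: [0.105, 0.994, 0.0, -0.001]
contact_force: [-2.1, 0.1, -0.4]
grip_width: 0.6
gripper_force: 0.9
```

Emit:
{"fn": "drive_tool", "kwargs": {
  "motion": [
    [0.004,-0.0009,0,0,0,0],
    [0.004,-0.0009,0,0,0,0],
    [0,0,0,0,0,0]
  ]
}}

```text
t: 4.4
position: [498.7, -171.4, 206.5]
eef_rot: [0.105, 0.994, 0.0, 0.0]
contact_force: [-0.3, 0.4, 0.8]
grip_width: 0.2
gripper_force: 0.0
```

Emit:
{"fn": "drive_tool", "kwargs": {
  "motion": [
    [0.003,-0.0006,0,0,0,0],
    [0.002,-0.0004,0,0,0,0],
    [0,0,0,0,0,0]
  ]
}}

```text
t: 4.7
position: [503.4, -172.4, 206.8]
eef_rot: [0.105, 0.994, -0.0, 0.0]
contact_force: [-0.5, 0.5, 0.7]
grip_width: 0.3
gripper_force: 0.4
```

```bash
python3 - <<'E'
from h import *
snap('scene','s3');snap('wrist','w3')
a=cv2.resize(cv2.imread('pics/s3.png')[130:300,140:310],None,fx=2.3,fy=2.3,interpolation=3)
b=cv2.resize(cv2.imread('pics/w3.png'),(400,300))
o=np.zeros((400,800,3),np.uint8);o[:391,:391]=a;o[:300,400:]=b;cv2.imwrite('pics/c3.png',o)
E
```

```text
(no output)
```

View pics/c3.png

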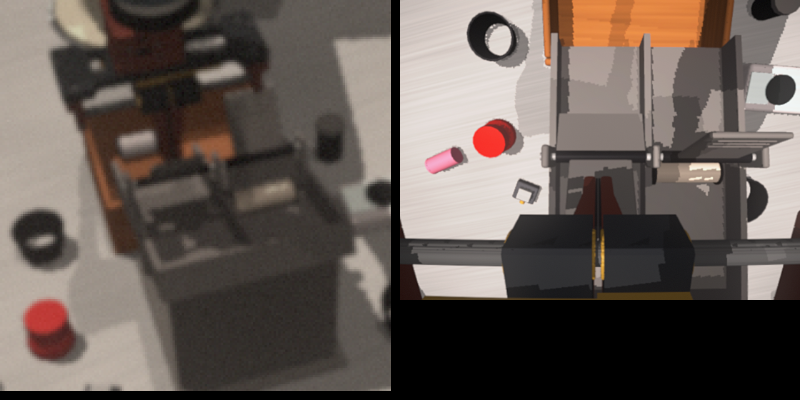

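The cartridge has left its place and shows at the bin (crop 138,143), while the wide roll is still at (265,193). I'll push on gently to the stop and then check.

Emit:
{"fn": "drive_tool", "kwargs": {
  "motion": [
    [0.003,-0.0006,0,0,0,0],
    [0.003,-0.0006,0,0,0,0],
    [0,0,0,0,0,0]
  ]
}}

```text
t: 5.1
position: [505.8, -172.9, 206.5]
eef_rot: [0.105, 0.994, 0.001, -0.005]
contact_force: [-16.2, 4.5, 5.1]
grip_width: 0.3
gripper_force: 8.3
```

Emit:
{"fn": "drive_tool", "kwargs": {
  "motion": [
    [-0.006,0.0012,0,0,0,0],
    [-0.02,0.004,0.01,0,0,0],
    [0,0,0.03,0,0,0],
    [0,0,0.03,0,0,0],
    [0,0,0,0,0,0]
  ]
}}

```text
t: 5.6
position: [484.5, -168.8, 281.8]
eef_rot: [0.105, 0.994, -0.001, 0.004]
contact_force: [0.1, 0.4, -0.1]
grip_width: 0.4
gripper_force: 0.0
```

```bash
python3 - <<'E'
from h import *
snap('scene','s4');snap('wrist','w4')
a=cv2.resize(cv2.imread('pics/s4.png')[130:300,140:310],None,fx=2.3,fy=2.3,interpolation=3)
b=cv2.resize(cv2.imread('pics/w4.png'),(400,300))
o=np.zeros((400,800,3),np.uint8);o[:391,:391]=a;o[:300,400:]=b;cv2.imwrite('pics/c4.png',o)
E
```

```text
(no output)
```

View pics/c4.png

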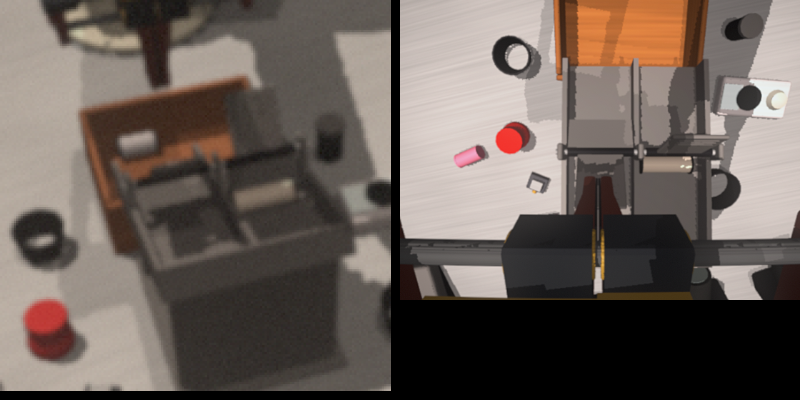

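The cartridge lies in the bin (crop 138,145) with the flap at its stop. Now I'll go over the tab to its uphill side and push it back.

Emit:
{"fn": "drive_tool", "kwargs": {
  "motion": [
    [0.02,-0.0043,0,0,0,0],
    [0.02,-0.0043,0,0,0,0],
    [0.02,-0.0043,0,0,0,0],
    [0.02,-0.0043,0,0,0,0],
    [0,0,-0.015,0,0,0],
    [0,0,-0.02,0,0,0],
    [0,0,-0.02,0,0,0],
    [0,0,-0.02,0,0,0],
    [0,0,0,0,0,0]
  ]
}}

```text
t: 6.6
position: [561.7, -184.8, 195.9]
eef_rot: [0.105, 0.994, 0.001, -0.004]
contact_force: [0.4, -0.2, -1.4]
grip_width: 0.7
gripper_force: 0.0
```

Emit:
{"fn": "drive_tool", "kwargs": {
  "motion": [
    [-0.0098,0.0021,0,0,0,0],
    [-0.0098,0.0021,0,0,0,0],
    [-0.0098,0.0021,0,0,0,0],
    [-0.0098,0.0021,0,0,0,0],
    [-0.0098,0.0021,0,0,0,0],
    [-0.0098,0.0021,0,0,0,0],
    [-0.0098,0.0021,0,0,0,0],
    [-0.005,0.0011,0,0,0,0],
    [0,0,0,0,0,0]
  ]
}}

```text
t: 7.5
position: [488.8, -169.5, 201.6]
eef_rot: [0.105, 0.994, 0.0, -0.0]
contact_force: [-0.3, -0.8, -0.1]
grip_width: 0.3
gripper_force: 0.0
```

Emit:
{"fn": "drive_tool", "kwargs": {
  "motion": [
    [-0.004,0.0009,0,0,0,0],
    [-0.004,0.0009,0,0,0,0],
    [0,0,0,0,0,0]
  ]
}}

```text
t: 7.8
position: [483.5, -168.3, 202.2]
eef_rot: [0.105, 0.994, -0.0, 0.003]
contact_force: [8.7, -1.9, -1.1]
grip_width: 0.6
gripper_force: 3.6
```

Emit:
{"fn": "drive_tool", "kwargs": {
  "motion": [
    [-0.003,0.0006,0,0,0,0],
    [0,0,0,0,0,0]
  ]
}}

```text
t: 8.0
position: [482.6, -168.1, 202.8]
eef_rot: [0.105, 0.994, -0.001, 0.006]
contact_force: [17.4, -4.0, -1.5]
grip_width: 0.9
gripper_force: 6.9
```

The force rose where the geometry says the flap is shut (half-width 10 mm fits both stops). I'll back off uphill, rise and check.

Emit:
{"fn": "drive_tool", "kwargs": {
  "motion": [
    [0.01,-0.0021,0,0,0,0],
    [0.02,-0.0042,0,0,0,0],
    [0,0,0.03,0,0,0],
    [0,0,0.03,0,0,0],
    [0,0,0.04,0,0,0],
    [0,0,0.04,0,0,0],
    [0,0.04,0.02,0,0,0],
    [0,0.04,0.0,0,0,0],
    [0,0.04,0,0,0,0],
    [0,0.04,0,0,0,0],
    [0,0.04,0,0,0,0],
    [0,0.04,0,0,0,0]
  ]
}}

```text
t: 9.2
position: [508.2, 67.9, 361.2]
eef_rot: [0.105, 0.994, -0.0, -0.001]
contact_force: [0.5, 0.3, 0.5]
grip_width: 0.5
gripper_force: 0.0
```

Emit:
{"fn": "drive_tool", "kwargs": {
  "motion": [
    [0,0.04,0,0,0,0],
    [0,0.04,0,0,0,0],
    [0,0.04,0,0,0,0],
    [0,0.04,0,0,0,0],
    [0,0.02,0,0,0,0],
    [0,0,0,0,0,0]
  ]
}}

```text
t: 9.8
position: [508.1, 248.7, 360.2]
eef_rot: [0.103, 0.995, -0.001, -0.002]
contact_force: [0.8, -0.2, -0.2]
grip_width: 0.5
gripper_force: 0.0
```

```bash
python3 - <<'E'
from h import *
snap('scene','s5');snap('top','t5')
f=lambda n,y,x:cv2.resize(cv2.imread(f'pics/{n}.png')[y:y+210,x:x+190],None,fx=2.1,fy=2.1,interpolation=3)
o=np.hstack([f('s5',130,120),f('t5',150,220)]);cv2.imwrite('pics/c5.png',o);print(o.shape)
d=cv2.absdiff(cv2.imread('pics/s5.png'),cv2.imread('pics/s1.png')).max(2)
for n,(x,y) in dict(tabR=(212,190),tabL=(250,180),roll=(255,214)).items(): print(n,d[y-6:y+7,x-8:x+9].mean())
E
```

```text
(441, 798, 3)
tabR 5.411764705882353
tabL 3.764705882352941
roll 5.158371040723982
```

View pics/c5.png

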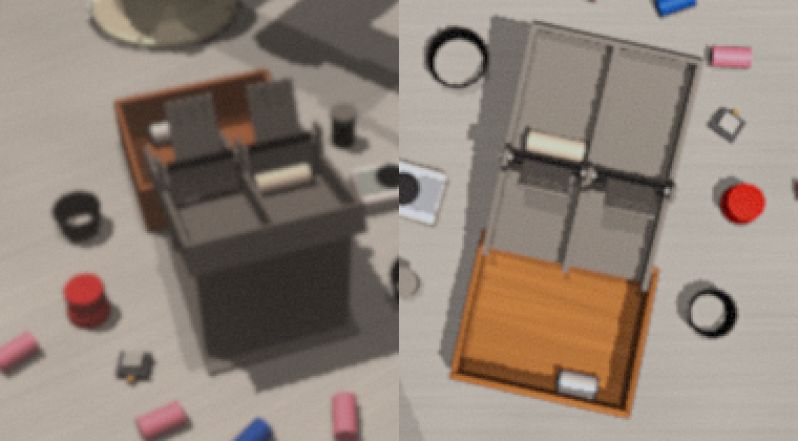

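The cartridge lies in the bin (crop 577,385). Both flaps are shut and stand as at the start, and the wide roll still waits at (555,145). I'll hand it in.

```bash
python3 -c "
from cell import robot
print(robot.job_done())"
```

```text
the job is handed in; nothing more can be done
None
```

The cartridge is in the bin, the right flap is shut again, the wide roll still waits behind its own shut flap, and the job is handed in at about 10 s of the 40 s limit.

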